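# Pack the biscuit gift carton

## Robot

A 6-joint arm with a two-finger parallel gripper is mounted at the origin on the work surface. World frame = base frame: x ahead of the robot, y to its left, z up, the work surface at z = 0. Lengths are in m, angles in rad, forces in N, time in s.
With the tool pointing down it reaches from about 0.35 to 0.725 m from the base axis. Payload 6 kg.
Tool frame: the origin (TCP) lies midway between the tips of the shut fingers; the grasp point (between the pads) lies 19 mm behind it; z points along the fingers, y is the line along which they close (so a half turn about z gives the same grasp; the last joint's range is limited). The gripper opens to 85 mm and grips with 20 to 120 N. Pads are 22 mm wide; open, the fingers measure 114 mm over their backs; the gripper's body (76 mm by 85 mm) begins 54 mm behind the grasp point. The pads swing forward as they close: fully open they stand 13 mm farther back than shut.
Start: joints at [1.662, 0.04, 0.085, 0, -1.615, -0.334], TCP at [0.144, 0.582, 0.231] pointing down, gripper open.
Joint ranges: [-2.56, 2.56], [-1.29, 2.01], [-1.08, 1.49], [-3.29, 1.98], [-2.81, -0.18], [-2.99, 2.99]. Speed limits (rad/s): [2.57, 2.57, 3.01, 3.14, 3.14, 3.14].

## Interface

Orientations are given as a rotation vector (axis times angle).
In Python, from workcell import env gives the robot as it stands. Calls block until the motion is done:
- env.move_pose(position, orientation): joint-space move of the TCP to a pose.
- env.line_to(position, rotation=None, velocity=0.15, until_force=None): straight line of the TCP; rotation=None keeps the orientation; velocity is the mean speed in m/s. With until_force (N) it stops when the force on the tool has changed by that much, and returns True; else False.
- env.move_j(angles): joint-space move.
- env.let_go() and env.close_gripper(grip_force=None): open the fingers fully, or close them until they stop; grip_force is the grip in N (None keeps the last).
- env.dwell(seconds).
- env.inverse_kinematics(position, orientation): joint angles nearest the present ones, or None.
- env.state(): the state.
- env.snapshot(name): name is "scene" or "top"; returns a dict with "color" (384x512x3 uint8, red, green, blue), "mtx" (3x3 intrinsics, pixels), "camera_from_world" (4x4, takes a point from world to camera coordinates). Camera axes: x right, y down, z forward; pixel columns grow to the right and rows downward; lengths in m; the calibration is good to about 2 mm. A picture is of the moment at which its call begins. There is no depth.
A pose or a line that the arm cannot do raises env.MotionError and nothing moves.
- env.close_job(): hands the job in; it is judged then, once.
The state is a dict: "time": time; "q": joint angles; "qvel": joint speeds; "joint_efforts": joint torques, N m; "ee_pos": TCP position; "ee_rot": TCP orientation; "wrist_force": force on the tool from outside, world axes, zero at the start; "wrist_torque": the same for the moment, N m; "grip_width": finger opening in m; "grip_force": force on a finger pad.
Only numpy, scipy, OpenCV 4.12 (cv2) and the standard library are available. Lean on these libraries where they do the work, as an engineer would, in place of code of your own. Each camera call takes 0.05 s, during which the arm holds its last target. There are 200 camera calls.

## Task

On the baking counter, the shallow cardboard gift carton already holds the white box with the red lid band at one end. Pack the long red rectangular tin and the square green tin into it as well, so that all three stand upright, flat on the carton's floor and fully inside its walls, side by side with nothing stacked, then let go.

Things in the scene. Friction and masses are not known exactly. Their poses are not given: they have to be found in the camera images.
- carton: Open-topped brown cardboard carton, fixed. Outside 120 (its x) x 290 (its y) x 40 mm high, walls and floor 5 mm, so inside 110 x 280 mm. Origin at the centre of its underside, on the counter; z up. The white box stands inside at its +y end, the rest is empty. The three pieces fit only in a row along y, the red tin's long side along y, with 50 mm to spare in all.
- red_tin_mid (a point): Long rectangular red biscuit tin, red on top with a white lid rim, 55 (its x) x 120 (its y) x 85 mm high (z), about 0.25 kg, loose, standing upright on the counter. The point is its centre, half-way up; axes along its sides. It does not matter which of its ends is which.
- green_tin_mid (a point): Square green tin, green on top with a brass-coloured lid rim, 60 x 60 x 80 mm high (z), about 0.25 kg, loose, standing upright on the counter. The point is its centre, half-way up; axes along its sides.
- white_box_mid (a point): White box, white on top with a red lid band round it, 90 (its x) x 50 (its y) x 70 mm high (z), about 0.25 kg, loose, already standing in the carton near its +y end, its 50 mm side along the carton's y. Point: its centre, half-way up. (A round red tin, a star cutter, a mug and a rolling pin nearby are not part of the job.)
Things that resemble listed ones, but are neither listed nor needed, are in the scene too. What is shaped like the part that bears white_box_mid but purple is not meant. Leave any blue look-alike of the part that bears red_tin_mid alone.

How it is judged:
At the end, for the whole second after the job is handed in: The red tin, the green tin and the white box all stand within the carton's inner walls (6 mm of give), each resting on its floor (height within 8 mm), upright within 0.15 rad, at rest and released (x of red_tin_mid in the frame of carton between -0.0335 and 0.0335 m and y of red_tin_mid in the frame of carton between -0.086 and 0.086 m and z of red_tin_mid in the frame of carton between 0.0395 and 0.0555 m and angle between each of red_tin_mid, green_tin_mid, white_box_mid's own z axis and vertical below 0.15 rad and linear speed of each of red_tin, green_tin, white_box below 0.03 m/s and x of green_tin_mid in the frame of carton between -0.031 and 0.031 m and y of green_tin_mid in the frame of carton between -0.116 and 0.116 m and z of green_tin_mid in the frame of carton between 0.037 and 0.053 m and x of white_box_mid in the frame of carton between -0.016 and 0.016 m and y of white_box_mid in the frame of carton between -0.121 and 0.121 m and z of white_box_mid in the frame of carton between 0.032 and 0.048 m); the robot touches nothing.
It also fails if it takes over 48 s, if anything falls off the work surface, if the arm or the gripper's body presses on something with over 40 N, if the wrist force passes 120 N, or if a joint passes its speed limit or range.

## Working session

There is one attempt and no reset: what is moved stays moved. The work goes in short steps, each a Python script; the robot and the scene stay as the last script left them, time stands still between calls to the robot, and variables do not carry over. Pictures are saved under pics/ and viewed, at most 10 in all, crops included, and the job is handed in when it is done.

```bash
mkdir -p pics
python3 - <<'E'
from workcell import env
import cv2,numpy as np
for n in("scene","top"):
    s=env.snapshot(n); cv2.imwrite(f"pics/{n}0.png",s["color"][...,::-1]); np.savez(f"{n}0.npz",**s)
    T=s["camera_from_world"]; print(n,s["mtx"].tolist(),(-T[:3,:3].T@T[:3,3]).round(3),T[:3,:3].round(2).tolist())
s=env.state();print(s["ee_rot"],s["time"],s["grip_width"])
E
```

```text
scene [[354.1873470708707, 0.0, 255.6486754744826], [0.0, 354.1873470708707, 193.04864300688584], [0.0, 0.0, 1.0]] [0.739 0.525 0.931] [[-0.86, 0.51, -0.01], [0.43, 0.72, -0.54], [-0.27, -0.47, -0.84]]
top [[383.3451415513094, 0.0, 253.88660190876314], [0.0, 383.3451415513094, 184.10913953208762], [0.0, 0.0, 1.0]] [0.312 0.031 1.294] [[-0.02, -1.0, 0.01], [-0.99, 0.02, -0.14], [0.14, -0.01, -0.99]]
[ 3.11691994e+00 -3.80196287e-01 -1.48195565e-04] 0.1 0.08505847236925293
```

View pics/scene0.png

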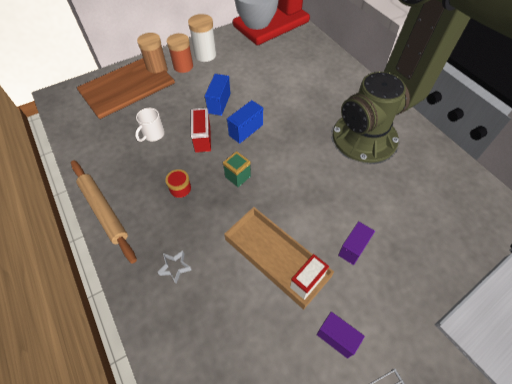

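View pics/top0.png

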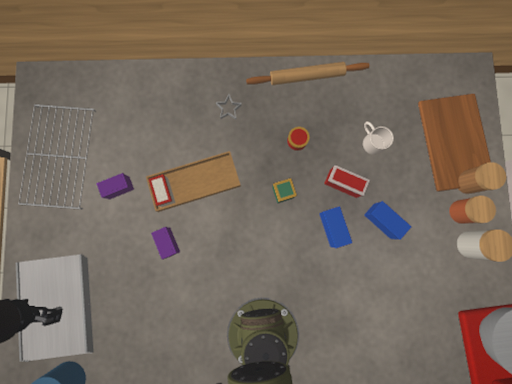

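Run:
```python
import cv2
a=cv2.imread("pics/top0.png")[140:220,140:390]; b=cv2.imread("pics/scene0.png")[90:310,160:360]
a=cv2.resize(a,None,fx=3.2,fy=3.2,interpolation=cv2.INTER_CUBIC)
b=cv2.resize(b,(309,340),interpolation=cv2.INTER_CUBIC)
import numpy as np
o=np.zeros((600,800,3),np.uint8);o[:256]=a;o[258:598,:309]=b
c=cv2.resize(cv2.imread("pics/scene0.png")[100:195,180:260],None,fx=3.5,fy=3.5,interpolation=cv2.INTER_CUBIC);o[258:258+c.shape[0],320:320+c.shape[1]]=c
cv2.imwrite("pics/crop1.png",o)
```

```text
(no output)
```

View pics/crop1.png

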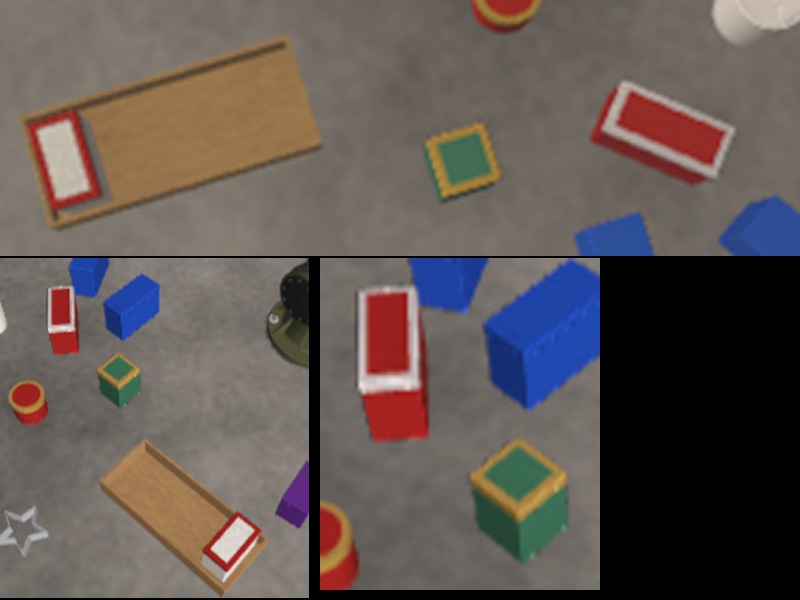

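Top view candidates: the red tin is the red-topped, white-rimmed box at (348,181). The blue boxes at (336,227) and (388,220) and the round red tin at (298,138) are not meant. Green tin is at (285,190), the only green square. The white box with red band is at (160,190) in the carton; the purple ones at (115,186) and (165,243) are look-alikes. The crop confirms this.

```bash
cat > h.py <<'E'
import cv2,numpy as np
def ray(s,px,z):
    T=s["camera_from_world"];R=T[:3,:3];c=-R.T@T[:3,3]
    p=np.atleast_2d(px).astype(float); d=np.c_[p,np.ones(len(p))]@np.linalg.inv(s["mtx"]).T@R
    return (c+d*((z-c[2])/d[:,2])[:,None])[:,:2]
def blob(s,lo,hi,near,roi=None,close=0):
    h=cv2.cvtColor(s["color"],cv2.COLOR_RGB2HSV); lo=np.array(lo);hi=np.array(hi)
    if lo[0]<0: m=cv2.inRange(h,np.array([0,*lo[1:]]),hi)|cv2.inRange(h,np.array([180+lo[0],*lo[1:]]),np.array([180,*hi[1:]]))
    else: m=cv2.inRange(h,lo,hi)
    if close: m=cv2.morphologyEx(m,cv2.MORPH_CLOSE,np.ones((close,close)))
    cs=[c for c in cv2.findContours(m,cv2.RETR_EXTERNAL,cv2.CHAIN_APPROX_NONE)[0] if cv2.contourArea(c)>25]
    return min(cs,key=lambda c:-cv2.pointPolygonTest(c,near,True))
def rect(s,c,z):
    (cx,cy),(w,h),a=cv2.minAreaRect((ray(s,c[:,0],z)*1000).astype(np.float32))
    if w>h: a+=90;w,h=h,w      # a: direction of the short side
    return np.array([cx,cy])/1000,(round(w),round(h)),(a+90)%180-90
E
python3 - <<'E'
from h import *
S={n:dict(np.load(n+"0.npz")) for n in("scene","top")}
for n,r,g,w,k in(("top",(348,181),(285,190),(160,190),(210,182)),("scene",(201,127),(237,161),(310,271),(270,250))):
    s=S[n]
    print(n)
    print("red",rect(s,blob(s,(-10,120,60),(8,255,255),r),.085))
    print("grn",rect(s,blob(s,(60,80,40),(95,255,255),g),.08))
    c=blob(s,(0,0,150),(180,60,255),w); print("white",rect(s,c,.07))
    c=blob(s,(8,80,50),(22,255,255),k,close=3)
    p=cv2.approxPolyDP(c,6,True)[:,0]; print(p.tolist(),cv2.contourArea(c)); 
    print(ray(s,p,.04).round(3).tolist(),ray(s,p,0).round(3).tolist()); print(rect(s,c,.04),rect(s,c,0))
E
```

```text
top
red (array([ 0.48692502, -0.28544177]), (36, 102), -25.433570861816406)
grn (array([ 0.46223233, -0.07910446]), (39, 39), 16.438451766967773)
white (array([0.47160437, 0.32271564]), (33, 72), -73.2958869934082)
[[230, 152], [146, 176], [155, 210], [239, 186]] 3169.0
[[0.596, 0.096], [0.522, 0.374], [0.409, 0.343], [0.481, 0.068]] [[0.605, 0.098], [0.528, 0.385], [0.412, 0.353], [0.486, 0.069]]
(array([0.50223999, 0.21980365]), (124, 291), 15.953728675842285) (array([0.508306  , 0.22582407]), (128, 301), 15.953729629516602)
scene
red (array([ 0.48531516, -0.28581851]), (37, 101), -26.190898895263672)
grn (array([ 0.4587915 , -0.07958351]), (39, 40), -73.97182846069336)
white (array([0.46628552, 0.31864032]), (34, 74), -73.07589340209961)
[[253, 207], [225, 239], [303, 309], [333, 271], [300, 297], [291, 277], [312, 254]] 3874.0
[[0.485, 0.066], [0.604, 0.114], [0.528, 0.381], [0.404, 0.341], [0.517, 0.353], [0.508, 0.298], [0.424, 0.274]] [[0.474, 0.045], [0.598, 0.096], [0.518, 0.374], [0.389, 0.333], [0.507, 0.345], [0.497, 0.288], [0.409, 0.262]]
(array([0.50527756, 0.22272769]), (130, 294), 16.032241821289062) (array([0.49477191, 0.20914484]), (136, 307), 16.03223991394043)
```

```bash
cat >> h.py <<'E'
from scipy.spatial.transform import Rotation as Ro
from workcell import env
C=np.array([.5025,.2205]);PSI=16.0
def tool(deg):
    a=np.radians(deg);y=np.array([np.cos(a),np.sin(a),0]);z=np.array([0,0,-1.])
    return Ro.from_matrix(np.c_[np.cross(y,z),y,z]).as_rotvec()
def cart(x,y):
    a=np.radians(PSI);return C+[x*np.cos(a)-y*np.sin(a),x*np.sin(a)+y*np.cos(a)]
def st(m):
    s=env.state();print(m,round(s["time"],1),s["ee_pos"].round(4) if hasattr(s["ee_pos"],"round") else s["ee_pos"],"w",round(s["grip_width"],4),"f",np.round(s["wrist_force"],1),"gf",np.round(s["grip_force"],1))
def carry(src,a,zt,dst,flip=0):
    z=zt+.005+.006
    env.move_pose([*src,.2],tool(a+flip)); env.line_to([*src,zt],velocity=.12)
    env.close_gripper(40); st("grip")
    env.line_to([*src,.19],velocity=.15); st("lift")
    env.move_pose([*dst,.19],tool(PSI+flip)); env.line_to([*dst,z+.015],velocity=.15)
    print(env.line_to([*dst,z-.012],velocity=.03,until_force=6)); st("down")
    env.let_go(); env.line_to([*dst,.2],velocity=.15); st("up")
E
python3 - <<'E'
from h import *
def ok(f):
    try: return [np.round(env.inverse_kinematics([*p,z],tool(a+f)),2).tolist() for p,a,z in(((.486,-.2855),-25.8,.046),(cart(0,.007),PSI,.05),((.4605,-.0793),16.2,.042),(cart(0,-.096),PSI,.05))]
    except Exception as e: return e
r={f:ok(f) for f in(0,180)};print(r,cart(0,.007))
f=min((f for f in r if isinstance(r[f],list)),key=lambda f:max(abs(q[5]) for q in r[f]));print(f)
carry((.486,-.2855),-25.8,.046,cart(0,.007),f)
env.move_pose([.46,-.079,.2],tool(16+f))
o=[]
for n in("scene","top"):
    s=env.snapshot(n);np.savez(n+"1.npz",**s);o.append(s["color"][...,::-1])
cv2.imwrite("pics/after1.png",np.hstack([cv2.resize(o[0][180:330,190:390],(400,300)),cv2.resize(o[1][120:240,130:290],(400,300))]))
E
```

```text
{0: TypeError("unsupported operand type(s) for *: 'NoneType' and 'float'"), 180: [[-0.18, 0.0, -0.29, 0.0, -1.27, -0.28], [0.79, -0.04, -0.33, 0.0, -1.28, -0.51], [0.26, -0.27, -0.55, 0.0, -1.29, 0.02], [0.61, -0.05, -0.34, 0.0, -1.28, -0.33]]} [0.50057054 0.22722883]
180
grip 5.2 [ 0.486  -0.2855  0.0466] w 0.0548 f [-1.7  1.8  4.1] gf 43.2
lift 6.3 [ 0.4855 -0.2852  0.1884] w 0.0544 f [ 0.1 -1.  -3.2] gf 42.8
True
down 9.7 [0.5002 0.2271 0.0515] w 0.0545 f [-1.2  0.6  4.8] gf 43.2
up 11.3 [0.5001 0.2271 0.1987] w 0.0851 f [ 0.2  0.3 -0.5] gf 0.0
```

View pics/after1.png

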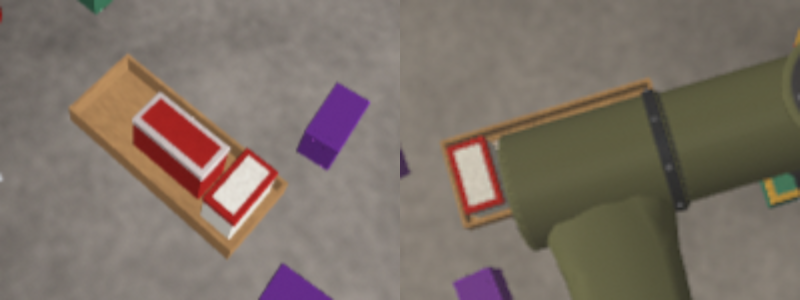

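The left half (scene view) shows the red tin upright in the carton beside the white box, centred near scene pixel (281,246). The -y end is free near (245,227). In the right half the arm hides the tin. I'll measure the remaining gap, then place the green tin.

Run:
```python
from h import *
s=dict(np.load("scene1.npz"))
p,d,a=rect(s,blob(s,(-10,120,60),(8,255,255),(281,243)),.09)
def loc(p):
    t=np.radians(PSI);v=p-C;return np.array([v[0]*np.cos(t)+v[1]*np.sin(t),-v[0]*np.sin(t)+v[1]*np.cos(t)]).round(4)
print(p,d,a,loc(p))
y=loc(p)[1]
yt=-.096
if abs(y-.007)<.008:
    carry((.4605,-.0793),16.2,.041,cart(0,yt),180)
    env.move_pose([.42,-.2,.25],tool(196))
    o=[]
    for n in("scene","top"):
        s=env.snapshot(n);np.savez(n+"2.npz",**s);o.append(s["color"][...,::-1])
    cv2.imwrite("pics/after2.png",np.hstack([cv2.resize(o[0][180:330,190:390],(400,300)),cv2.resize(o[1][120:240,130:290],(400,300))]))
    s=dict(np.load("top2.npz"))
    for k,lo,hi,q,z in(("red",(-10,120,60),(8,255,255),(195,180),.09),("grn",(60,80,40),(95,255,255),(225,170),.085),("wh",(0,0,150),(180,60,255),(160,190),.075)):
        p,d,a=rect(s,blob(s,lo,hi,q),z);print(k,loc(p),d,a)
```

```text
[0.49902847 0.22734818] (38, 102) 16.49744987487793 [-0.0014  0.0075]
grip 14.7 [ 0.4606 -0.0794  0.0416] w 0.0598 f [-3.   0.   4.7] gf 45.0
lift 15.8 [ 0.46   -0.0792  0.1885] w 0.0594 f [-0.7 -0.6 -3.8] gf 44.4
True
down 18.3 [0.5288 0.1281 0.0466] w 0.0594 f [-0.3  0.4  4.2] gf 45.2
up 19.9 [0.5285 0.1281 0.1987] w 0.0855 f [ 0.1 -0.6 -0.9] gf 0.0
red [0.0024 0.0071] (37, 102) 16.539831161499023
grn [ 0.0027 -0.0956] (38, 39) -72.71512794494629
wh [-0.0025  0.1058] (33, 72) -73.29588890075684
```

View pics/after2.png

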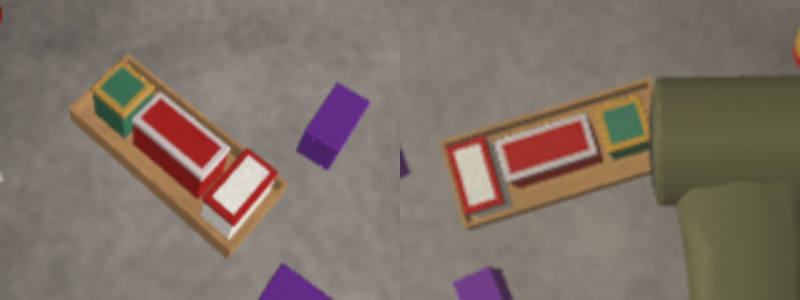

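The green, red and white pieces stand upright in a row inside the carton (scene pixels about (252,223), (280,246), (311,272)). All are well within limits and the gripper is clear.

```bash
python3 -c "
from workcell import env
env.dwell(.3);print(env.close_job())"
```

```text
the job is handed in; nothing more can be done
None
```

The red tin and the green tin now stand upright beside the white box in the carton, released and inside the limits by my last camera check, and the job is handed in at about 21 s of the 48 s; no verdict came back.

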